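# Roll the casting flask onto the line

## Robot

A 7-joint arm with a two-finger parallel gripper is mounted at the origin on the work surface. World frame = base frame: x ahead of the robot, y to its left, z up, the work surface at z = 0. Lengths are in m, angles in rad, forces in N, time in s.
With the tool pointing down it reaches from about 0.425 to 0.875 m from the base axis. Payload 4.7 kg.
Tool frame: the origin (TCP) lies at the very end of the fingers, on their centre line; the grasp point (between the pads) lies 19 mm behind it (grip_point_offset is the distance from the TCP to the grasp point, in m); x points along the fingers, z is the direction in which the jaws open and shut, and the axes are right-handed (so a half turn about x gives the same grasp; the last joint's range is limited). The gripper opens to 87 mm and grips with 3 to 60 N. Pads are 19 mm wide; open, the fingers measure 117 mm over their backs; the gripper's body (75 mm by 190 mm) begins 51 mm behind the grasp point.
Start: joints at [1.294, 0.321, -0.07, 1.45, 0.023, 1.371, -0.057], TCP at [0.186, -0.623, 0.223] pointing down, gripper open.
Joint ranges: [-2.86, 2.86], [-0.3, 2.09], [-1.38, 1.24], [0.06, 2.45], [-1.56, 4.7], [0.09, 2.05], [-2.69, 2.69]. Speed limits (rad/s): [2.57, 2.57, 3.14, 3.14, 3.14, 3.14, 3.14].

## Interface

Orientations are given as a rotation vector (axis times angle).
In Python, from bench import get_state, get_image, calibration, close_job, grip_point_offset gives the robot as it stands.
- The arm moves only by the tool play_rows, never from a script. Its argument "targets" is a list of rows, each an object with "claw": the closure, from 0 (fully open) to 1 (shut); "linear": the shift along the tool's x, y, z as a fraction of full scale, a list of three; "rotation": the turn, a rotation vector about the tool's x, y, z as a fraction of full scale, a list of three. In form: [{"claw": claw, "linear": [x, y, z], "rotation": [wx, wy, wz]}, ...]. A call has 1 to 10 rows; each row shifts and turns the pose as measured when the row begins, along the tool's axes as they then stand; what a row does not reach is not made up. Full scale, the value 1, is 2.5 cm for a shift and 90 degrees for a turn. A row lasts 1/12 s, in which the tool goes at most 41.7 mm and 7.16 degrees, less where a joint would pass 70% of its speed; a pose out of reach is approached as far as the arm can. A call with a number of a shift or a turn outside -1 to 1 is refused whole. A call with a gripper value outside its range is refused whole. The fingers move at their own pace and stop on an object; "newtons" is the grip in N (left out, the last holds). Time passes only in rows, so rows that do not move let the fingers close. It gives the time, the measured TCP pose, the force and the opening at its end, in the units of the state.
- get_state(): the state, without advancing time (a new reading comes with each control period).
- get_image(name): name is "scene" or "top" or "wrist"; returns the picture (384x512x3 uint8, blue, green, red); there is no depth.
- calibration(name): a dict with "fx", "fy", "cx", "cy" (pixels), "rvec" (rotation vector, rad) and "tvec" (3), from world to camera coordinates, as OpenCV has them; the wrist camera has in their place "hand_eye" (4x4, takes a point from camera to tool coordinates, whose origin is the TCP and whose axes are the tool frame's). Camera axes: x right, y down, z forward; pixel columns grow to the right and rows downward; lengths in m; the calibration is good to about 2 mm. The wrist camera is an equidistant fisheye: a pixel r from the principal point sees the ray r / f radians off the axis. A picture is of the moment at which its call begins: read the wrist's pose just before it. calibration takes no time and is no camera call.
- close_job(): hands the job in, once; it reports no verdict.
The state is a dict: "time": time; "joint_positions": joint angles; "qd": joint speeds; "joint_torque": joint torques, N m; "position": TCP position; "tool_rot": TCP orientation; "ft_force": force on the tool from outside, world axes, zero at the start; "torque": the same for the moment, N m; "grip_width": opening from 0.0 (shut) to 1.0 (fully open).
Only numpy, scipy, OpenCV 4.12 (cv2) and the standard library are available. Lean on these libraries where they do the work, as an engineer would, in place of code of your own. Each camera call takes 0.05 s, during which the arm holds its last target. There are 200 camera calls.

## Task

With your fingertips, gently push the upper part of the big casting flask that lies on its side on the heat-proof board sideways, so that it rolls along the board and comes to rest on the dark line drawn across it: lying along the line, its middle over the line, not hanging over the board's edge. Do not grip, lift or tip it, do not let it run away, and do not disturb the small upright flask or the other things; end with the big flask lying still and released.

Things in the scene. Friction and masses are not known exactly. Their poses are not given: they have to be found in the camera images.
- flask: big casting flask: slippery polished steel cylinder filled with plaster, 64 mm diameter, 80 mm long, 0.5 kg, lying on the board. Origin on its axis, half-way along, 32 mm above the board; own x is the cylinder axis, y and z turn as it rolls. Starts 0.1 to 0.21 m to either side of the line, about parallel. Rolls freely if pushed 35 to 50 mm above the board, stops soon after; higher, fingers may wedge
- line: dark straight line drawn flat on the board, right across it, 20 mm wide and 166 mm long, no thickness to feel. Origin at its middle on the board's top; its own x runs along the line, its y across it (the direction to roll, along the board). It never moves
- board: fixed pale heat-proof board on the bench, 170 mm (its x) by 460 mm (its y) by 20 mm thick. Origin at the centre of its underside; its top is 20 mm above the bench; flat and level
- small_flask: bystander: small steel flask filled with pale plaster, standing upright on the board at the other side of the line, 48 mm diameter, 60 mm tall, loose. Origin at the centre of its underside. Leave it alone
- crucible: bystander: white ceramic cup, 70 mm across, 50 mm tall, loose on the bench beyond the board. Origin at the centre of its underside
- sprue_base: bystander: dark grey rubber disc with a cone in the middle, 80 mm across, 32 mm tall, loose on the bench beyond the board. Origin at the centre of its underside
Not all that is in view belongs to the job. Leave any blue or red look-alike of the flask alone.

How it is judged:
By the outcome, as a careful person would: the job done as asked, in the order asked, and still so for the second after the job is handed in, with the robot touching nothing.
It also fails if it takes over 40 s, if anything falls off the work surface, if the arm or the gripper's body presses on something with over 40 N, if the wrist force passes 120 N, or if a joint passes its speed limit or range.

## Working session

There is one attempt and no reset: what is moved stays moved. The work goes in short steps, Python scripts to look and compute and a tool call to move; the robot and the scene stay as the last step left them, time stands still between calls to the robot, and variables do not carry over. Pictures are saved under pics/ and viewed, about 8 in all and at most 12, crops included, and the job is handed in when it is done.

Besides the shell and the picture viewer there is one more tool, called as a command line: name --argument value ..., lists and objects as JSON in quotes. play_rows: Moves the arm, as the interface text tells. Shift numbers are shares of 2.5 cm and turn numbers shares of 90 degrees, none past 1 either way. Its arguments: {"type":"object","properties":{"targets":{"type":"array"},"newtons":{"type":"number"}},"required":["targets"]}

```bash
mkdir -p pics; ls; cat > h.py <<'E'
import numpy as np, cv2
from scipy.spatial.transform import Rotation as R
from bench import *
def ray(name,u,v):
    c=calibration(name); M=cv2.Rodrigues(np.array(c["rvec"],float))[0]; t=np.array(c["tvec"],float).ravel()
    d=M.T@np.array([(u-c["cx"])/c["fx"],(v-c["cy"])/c["fy"],1]); return -M.T@t,d
def onz(name,u,v,z):
    o,d=ray(name,u,v); return o+d*(z-o[2])/d[2]
def proj(name,p):
    c=calibration(name); M=cv2.Rodrigues(np.array(c["rvec"],float))[0]
    q=M@np.array(p)+np.array(c["tvec"],float).ravel(); return c["fx"]*q[0]/q[2]+c["cx"],c["fy"]*q[1]/q[2]+c["cy"]
E
python3 - <<'E'
from h import *
s=get_state();print({k:np.round(v,3) for k,v in s.items()});print(R.from_rotvec(s["tool_rot"]).as_matrix().round(3))
for n in("top","scene"):
    cv2.imwrite(f"pics/{n}0.png",get_image(n)); print(n,ray(n,256,192))
E
```

```text
pics
{'time': np.float64(0.0), 'joint_positions': array([ 1.294,  0.322, -0.07 ,  1.452,  0.023,  1.371, -0.057]), 'qd': array([-0.002, -0.001, -0.001,  0.001,  0.   ,  0.001, -0.001]), 'joint_torque': array([ 0.0000e+00, -4.9129e+01, -4.0400e-01, -3.1252e+01, -6.4000e-02,
        4.4000e-02,  0.0000e+00]), 'position': array([ 0.186, -0.622,  0.221]), 'tool_rot': array([ 0.993,  1.334, -0.992]), 'ft_force': array([0.424, 0.325, 0.54 ]), 'torque': array([0.051, 0.049, 0.027]), 'grip_width': np.float64(0.998)}
[[-0.001  0.958  0.287]
 [ 0.002  0.287 -0.958]
 [-1.    -0.    -0.002]]
top (array([0.44475204, 0.09782401, 1.04589932]), array([ 0.11590609, -0.02197295, -0.99324449]))
scene (array([1.04471194, 0.18612156, 0.76263591]), array([-0.58473812, -0.07806139, -0.80773464]))
```

View pics/top0.png

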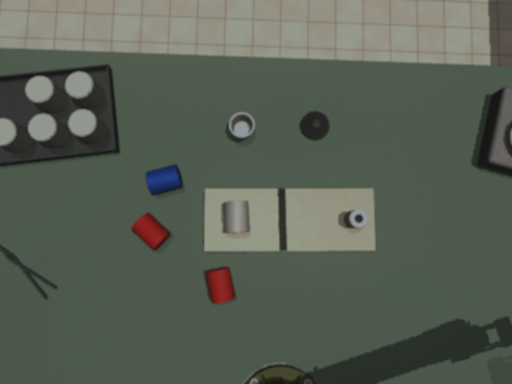

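View pics/scene0.png

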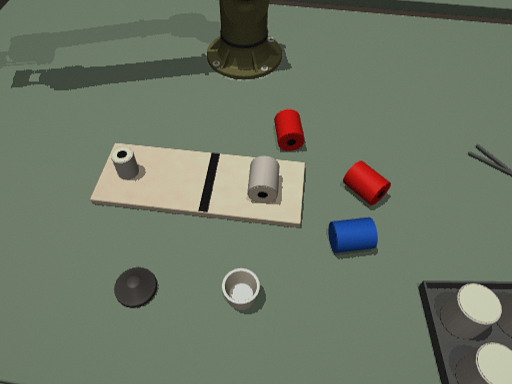

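Top view: the grey steel cylinder lying on the board is at (236,217), the dark line at (283,219) and the small flask at (356,219). The crucible is at (241,126) and the sprue base at (315,125). The candidates for the flask are grey (236,217), red (221,286), red (151,231) and blue (164,180). Only the grey one is steel and lies on the board, so I'll confirm it in a crop and measure it.

```bash
cat > m.py <<'E'
from h import *
def measure(img=None,pr=True):
    g=get_image("top") if img is None else img
    hsv=cv2.cvtColor(g,cv2.COLOR_BGR2HSV)
    # board quad from pale pixels
    m=((hsv[...,2]>120)&(hsv[...,1]>25)&(hsv[...,0]<40)).astype(np.uint8); m[:150]=0; m[300:]=0
    n,l,st,c=cv2.connectedComponentsWithStats(m)
    big=[i for i in range(1,n) if st[i,4]>800]
    pts=np.argwhere(np.isin(l,big))[:,::-1].astype(np.float32)
    box=cv2.boxPoints(cv2.minAreaRect(pts)); W=np.array([onz("top",*p,0.02) for p in box])
    x0,y0=box.min(0).astype(int)+4; x1,y1=box.max(0).astype(int)-3
    roi=np.zeros(m.shape,bool); roi[y0:y1,x0:x1]=True
    dark=((hsv[...,2]<70)&roi).astype(np.uint8)
    n,l,st,c=cv2.connectedComponentsWithStats(dark); i=1+np.argmax(st[1:,4])
    lp=np.array([onz("top",u,v,.02)[:2] for v,u in np.argwhere(l==i)])
    return g,hsv,W,lp,roi
if __name__=="__main__":
    g,hsv,W,lp,roi=measure()
    print("board corners",W.round(3).tolist(),"c",W.mean(0).round(4))
    mu=lp.mean(0);u,s,vt=np.linalg.svd(lp-mu);print("line",mu.round(4),vt[0],len(lp),np.ptp((lp-mu)@vt.T,axis=0))
    cv2.imwrite("pics/crop.png",cv2.resize(g[170:270,190:390],None,fx=4,fy=4,interpolation=cv2.INTER_CUBIC))
    for v in (205,215,225): print(v,[(u,*map(int,g[v,u])) for u in range(218,256,2)])
E
python3 m.py
```

```text
board corners [[0.572, 0.215, 0.02], [0.584, -0.246, 0.02], [0.416, -0.245, 0.02], [0.406, 0.209, 0.02]] c [ 0.4946 -0.0166  0.02  ]
line [0.4937 0.0039] [-0.99905719 -0.04341345] 327 [0.14511479 0.01659528]
205 [(218, 133, 152, 148), (220, 123, 141, 139), (222, 76, 88, 91), (224, 59, 63, 65), (226, 79, 85, 86), (228, 96, 101, 102), (230, 109, 115, 118), (232, 120, 128, 131), (234, 132, 139, 141), (236, 144, 152, 147), (238, 145, 152, 148), (240, 135, 142, 144), (242, 119, 127, 129), (244, 106, 112, 115), (246, 89, 94, 96), (248, 100, 114, 117), (250, 131, 151, 147), (252, 134, 152, 148), (254, 134, 153, 148)]
215 [(218, 134, 153, 148), (220, 126, 144, 140), (222, 80, 93, 98), (224, 62, 70, 73), (226, 77, 82, 84), (228, 96, 101, 105), (230, 110, 116, 119), (232, 120, 126, 130), (234, 134, 141, 143), (236, 149, 153, 148), (238, 148, 153, 149), (240, 135, 142, 144), (242, 123, 130, 132), (244, 110, 117, 119), (246, 93, 99, 101), (248, 88, 97, 100), (250, 128, 147, 145), (252, 133, 151, 148), (254, 132, 150, 148)]
225 [(218, 136, 153, 148), (220, 135, 154, 149), (222, 102, 117, 117), (224, 65, 73, 76), (226, 76, 81, 82), (228, 96, 103, 104), (230, 109, 116, 118), (232, 118, 125, 129), (234, 135, 143, 144), (236, 151, 152, 148), (238, 148, 152, 148), (240, 134, 142, 144), (242, 122, 130, 132), (244, 112, 118, 120), (246, 95, 101, 104), (248, 80, 87, 90), (250, 120, 138, 136), (252, 134, 153, 148), (254, 134, 154, 149)]
```

View pics/crop.png

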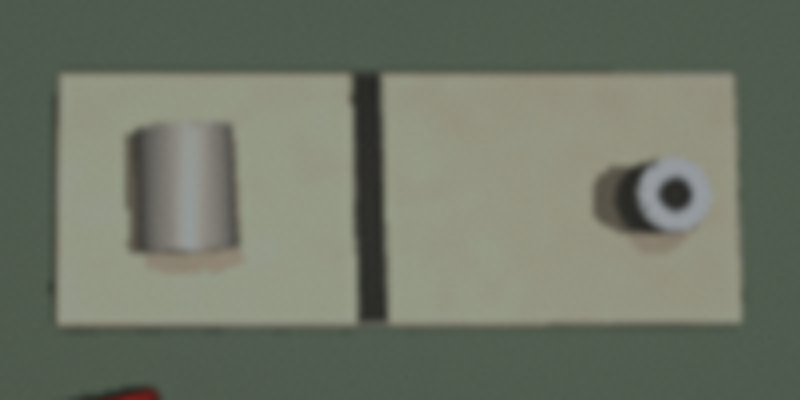

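The crop confirms it: a grey polished cylinder on the board at crop (186,186), with the line at crop (369,198). Next I'll work out its position from both views.

```bash
cat > f.py <<'E'
from h import *
def flask(name,g,roi):
    # grey (low-saturation) vs pale board: (R+G)/2 - B small
    h=cv2.cvtColor(g,cv2.COLOR_BGR2HSV); x0,y0,x1,y1=roi
    m=(h[...,1]<28).astype(np.uint8); k=np.zeros_like(m); k[y0:y1,x0:x1]=m[y0:y1,x0:x1]
    k=cv2.morphologyEx(k,cv2.MORPH_OPEN,np.ones((3,3),np.uint8))
    n,l,st,c=cv2.connectedComponentsWithStats(k); i=1+np.argmax(st[1:,4])
    return (l==i),st[i],c[i]
if __name__=="__main__":
    import sys
    g=cv2.imread("pics/top0.png"); M,st,c=flask("top",g,(206,190,275,250)); print(st,c)
    print("top",onz("top",c[0],c[1],.07))
    pts=np.argwhere(M)
    # silhouette edges per row -> axis line
    L=[];Rr=[]
    for v in range(st[1]+4,st[1]+st[3]-4):
        u=np.where(M[v])[0]; L.append(onz("top",u.min()-.5,v,.055)[:2]);Rr.append(onz("top",u.max()+.5,v,.055)[:2])
    L=np.array(L);Rr=np.array(Rr)
    for n,a in(("L",L),("R",Rr),("mid",(L+Rr)/2)): p=np.polyfit(a[:,0],a[:,1],1);print(n,"slope",p[0].round(3),"y@mean",a.mean(0).round(4))
    s=cv2.imread("pics/scene0.png")
    for y in (0.12,0.125,.13,.135): print(y,[np.round(proj("scene",(x,y+.043*(x-.497),.084)),1) for x in (.457,.497,.537)])
    cv2.imwrite("pics/s.png",cv2.resize(s[140:220,190:320],None,fx=6,fy=6,interpolation=cv2.INTER_CUBIC))
E
python3 f.py
```

```text
[224 200  25  33 738] [236.06504065 215.91734417]
top [0.49604093 0.1255324  0.07      ]
L slope 0.066 y@mean [0.4959 0.156 ]
R slope 0.063 y@mean [0.4974 0.0961]
mid slope 0.065 y@mean [0.4966 0.126 ]
0.12 [array([261.7, 156. ]), array([259.8, 170.4]), array([257.8, 185.6])]
0.125 [array([264. , 156.3]), array([262.2, 170.7]), array([260.2, 185.9])]
0.13 [array([266.3, 156.6]), array([264.6, 171. ]), array([262.7, 186.3])]
0.135 [array([268.7, 156.9]), array([266.9, 171.3]), array([265.1, 186.6])]
```

View pics/s.png

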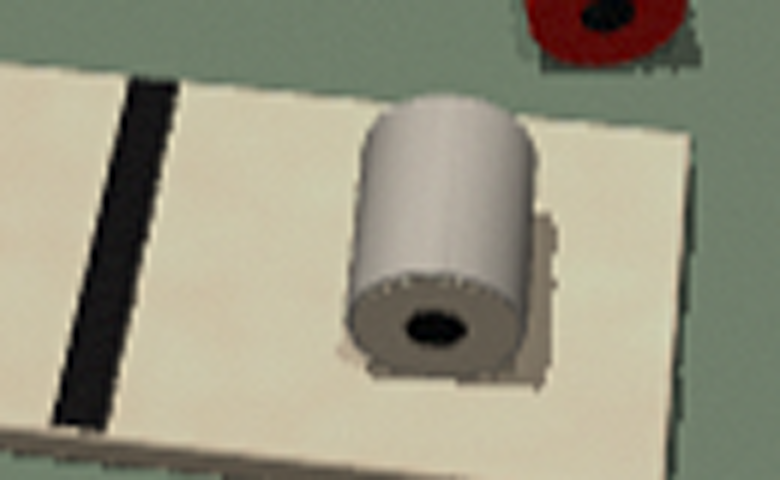

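Both views agree: the flask's middle is at about (0.497, 0.126) and the line at (0.494, 0.004). So I roll about 0.12 m towards -y, pushing from the +y side. First I swing round the base at height.

play_rows --targets '[{"claw":0.5,"linear":[0,1,-0.1],"rotation":[-0.025,0,0]},{"claw":0.5,"linear":[0,1,-0.1],"rotation":[-0.025,0,0]},{"claw":0.5,"linear":[0,1,-0.1],"rotation":[-0.025,0,0]},{"claw":0.5,"linear":[0,1,-0.1],"rotation":[-0.025,0,0]},{"claw":0.5,"linear":[0,1,-0.1],"rotation":[-0.025,0,0]},{"claw":0.5,"linear":[0,1,-0.1],"rotation":[-0.025,0,0]},{"claw":0.5,"linear":[0,1,-0.1],"rotation":[-0.025,0,0]},{"claw":0.5,"linear":[0,1,-0.1],"rotation":[-0.025,0,0]},{"claw":0.5,"linear":[0,1,-0.1],"rotation":[-0.025,0,0]},{"claw":0.5,"linear":[0,1,-0.1],"rotation":[-0.025,0,0]}]'

```text
time: 0.98
position: [0.4087, -0.4748, 0.2179]
tool_rot: [0.674, 1.47, -0.669]
ft_force: [0.8, -0.9, -0.6]
grip_width: 0.505
```

play_rows --targets '[{"claw":0.5,"linear":[0,1,-0.1],"rotation":[-0.025,0,0]},{"claw":0.5,"linear":[0,1,-0.1],"rotation":[-0.025,0,0]},{"claw":0.5,"linear":[0,1,-0.1],"rotation":[-0.025,0,0]},{"claw":0.5,"linear":[0,1,-0.1],"rotation":[-0.025,0,0]},{"claw":0.5,"linear":[0,1,-0.1],"rotation":[-0.025,0,0]},{"claw":0.5,"linear":[0,1,-0.1],"rotation":[-0.025,0,0]},{"claw":0.5,"linear":[0,1,-0.1],"rotation":[-0.025,0,0]},{"claw":0.5,"linear":[0,1,-0.1],"rotation":[-0.025,0,0]},{"claw":0.5,"linear":[0,1,-0.1],"rotation":[-0.025,0,0]},{"claw":0.5,"linear":[0,1,-0.1],"rotation":[-0.025,0,0]}]'

```text
time: 1.82
position: [0.559, -0.2321, 0.218]
tool_rot: [0.33, 1.55, -0.314]
ft_force: [-0.2, -0.7, -0.1]
grip_width: 0.501
```

play_rows --targets '[{"claw":0.5,"linear":[0,1,-0.1],"rotation":[-0.025,0,0]},{"claw":0.5,"linear":[0,1,-0.1],"rotation":[-0.025,0,0]},{"claw":0.5,"linear":[0,1,-0.1],"rotation":[-0.025,0,0]},{"claw":0.5,"linear":[0,1,-0.1],"rotation":[-0.025,0,0]},{"claw":0.5,"linear":[0,1,-0.1],"rotation":[-0.025,0,0]},{"claw":0.5,"linear":[0,1,-0.1],"rotation":[-0.025,0,0]},{"claw":0.5,"linear":[0,1,-0.1],"rotation":[-0.025,0,0]},{"claw":0.5,"linear":[0,1,-0.1],"rotation":[-0.025,0,0]}]'

```text
time: 2.48
position: [0.5929, -0.0063, 0.2202]
tool_rot: [0.052, 1.572, -0.029]
ft_force: [-0.5, 0.2, -0.0]
grip_width: 0.499
```

```bash
cat > st.py <<'E'
from h import *
import sys
def go(p=None,az=0.043):
    s=get_state(); A=R.from_rotvec(s["tool_rot"]).as_matrix(); P=np.array(s["position"])
    print("t",round(float(s["time"]),2),"pos",P.round(4),"F",np.round(s["ft_force"],1),"zaz deg",np.degrees(np.arctan2(A[1,2],A[0,2])).round(2),"x",A[:,0].round(3))
    if p is not None:
        d=A.T@(np.array(p)-P)/.025
        z=np.array([1,az,0])/np.hypot(1,az); T=np.c_[[0,0,-1],np.cross(z,[0,0,-1]),z]
        print("units lin",d.round(2),"rot",(R.from_matrix(A.T@T).as_rotvec()/(np.pi/2)).round(3))
if __name__=="__main__": go([float(v) for v in sys.argv[1:4]] if len(sys.argv)>3 else None)
E
python3 st.py 0.497 0.205 0.2
```

```text
t 2.48 pos [ 0.5929 -0.0063  0.2202] F [-0.5  0.2 -0. ] zaz deg -2.95 x [-0.001  0.015 -1.   ]
units lin [ 0.94  8.23 -4.27] rot [-0.06  -0.001 -0.009]
```

play_rows --targets '[{"claw":0.5,"linear":[0,0.9,-0.47],"rotation":[-0.007,0,-0.001]},{"claw":0.5,"linear":[0,0.9,-0.47],"rotation":[-0.007,0,-0.001]},{"claw":0.5,"linear":[0,0.9,-0.47],"rotation":[-0.007,0,-0.001]},{"claw":0.5,"linear":[0,0.9,-0.47],"rotation":[-0.007,0,-0.001]},{"claw":0.5,"linear":[0,0.9,-0.47],"rotation":[-0.007,0,-0.001]},{"claw":0.5,"linear":[0,0.9,-0.47],"rotation":[-0.007,0,-0.001]},{"claw":0.5,"linear":[0,0.9,-0.47],"rotation":[-0.007,0,-0.001]},{"claw":0.5,"linear":[0,0.9,-0.47],"rotation":[-0.007,0,-0.001]},{"claw":0.5,"linear":[0,0.8,-0.45],"rotation":[-0.007,0,-0.001]},{"claw":0.5,"linear":[0,0,0],"rotation":[0,0,0]}]'

```text
time: 3.32
position: [0.4703, 0.2291, 0.2225]
tool_rot: [-0.075, 1.57, 0.083]
ft_force: [-0.6, 0.5, -0.6]
grip_width: 0.502
```

```bash
python3 st.py 0.497 0.2 0.062
```

```text
t 3.32 pos [0.4703 0.2291 0.2225] F [-0.6  0.5 -0.6] zaz deg 5.76 x [-0.001  0.005 -1.   ]
units lin [ 6.41 -1.3   0.95] rot [ 0.037 -0.    -0.003]
```

play_rows --targets '[{"claw":0.5,"linear":[0.8,-0.12,0.1],"rotation":[0.005,0,0]},{"claw":0.5,"linear":[0.8,-0.12,0.1],"rotation":[0.005,0,0]},{"claw":0.5,"linear":[0.8,-0.12,0.1],"rotation":[0.005,0,0]},{"claw":0.5,"linear":[0.8,-0.12,0.1],"rotation":[0.005,0,0]},{"claw":0.5,"linear":[0.8,-0.12,0.1],"rotation":[0.005,0,0]},{"claw":0.5,"linear":[0.6,-0.12,0.1],"rotation":[0.005,0,0]},{"claw":0.5,"linear":[0.3,-0.12,0.1],"rotation":[0,0,0]},{"claw":0.5,"linear":[0,0,0],"rotation":[0,0,0]}]'

```text
time: 3.98
position: [0.4848, 0.2224, 0.0973]
tool_rot: [-0.059, 1.565, 0.067]
ft_force: [-0.1, 0.4, 0.1]
grip_width: 0.5
```

```bash
python3 st.py 0.497 0.175 0.062
```

```text
t 3.98 pos [0.4848 0.2224 0.0973] F [-0.1  0.4  0.1] zaz deg 4.58 x [ 0.005  0.005 -1.   ]
units lin [ 1.4  -1.94  0.33] rot [ 0.024  0.003 -0.003]
```

play_rows --targets '[{"claw":0.5,"linear":[0.4,-0.2,0.1],"rotation":[0.005,0.001,0]},{"claw":0.5,"linear":[0.4,-0.2,0.1],"rotation":[0.005,0.001,0]},{"claw":0.4,"linear":[0.4,-0.2,0.1],"rotation":[0.005,0.001,0]},{"claw":0.4,"linear":[0.2,-0.2,0.1],"rotation":[0.005,0.001,0]},{"claw":0.4,"linear":[0.1,-0.2,0.1],"rotation":[0.005,0,0]},{"claw":0.4,"linear":[0,-0.1,0],"rotation":[0,0,0]},{"claw":0.4,"linear":[0,0,0],"rotation":[0,0,0]}]'

```text
time: 4.57
position: [0.502, 0.1945, 0.0583]
tool_rot: [-0.026, 1.569, 0.035]
ft_force: [1.0, 0.2, 1.0]
grip_width: 0.593
```

```bash
python3 st.py 0.497 0.175 0.062; python3 - <<'E'
from h import *
g=get_image("scene"); cv2.imwrite("pics/pre.png",cv2.resize(g[80:240,150:350],None,fx=4,fy=4,interpolation=cv2.INTER_CUBIC))
E
```

```text
t 4.57 pos [0.502  0.1945 0.0583] F [1.  0.2 1. ] zaz deg 2.2 x [ 0.002  0.006 -1.   ]
units lin [-0.15 -0.77 -0.23] rot [-0.003  0.001 -0.004]
```

View pics/pre.png

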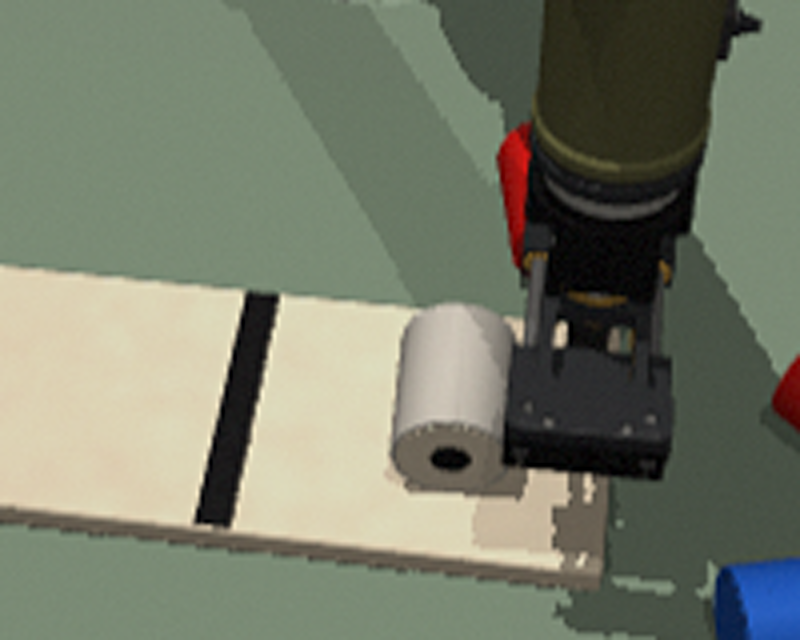

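Flask unmoved, with its front hole at crop (450,458), i.e. pixel (262.5,194.5) as before. The dark block beside it, crop (505–660, 350–480), looks wide, so I'll check where the fingertip really is.

```bash
python3 - <<'E'
from h import *
for dy in (-.0375,-.0095,.0095,.0375):
  for z in (.058,.09,.128):
    print(dy,z,[tuple(((np.array(proj("scene",(x,.1945+dy,z)))-[150,80])*4).round(0)) for x in (.542,.597)])
E
```

```text
-0.0375 0.058 [(np.float64(496.0), np.float64(469.0)), (np.float64(483.0), np.float64(558.0))]
-0.0375 0.09 [(np.float64(499.0), np.float64(432.0)), (np.float64(485.0), np.float64(522.0))]
-0.0375 0.128 [(np.float64(503.0), np.float64(385.0)), (np.float64(489.0), np.float64(477.0))]
-0.0095 0.058 [(np.float64(550.0), np.float64(476.0)), (np.float64(539.0), np.float64(566.0))]
-0.0095 0.09 [(np.float64(555.0), np.float64(439.0)), (np.float64(543.0), np.float64(530.0))]
-0.0095 0.128 [(np.float64(561.0), np.float64(393.0)), (np.float64(549.0), np.float64(485.0))]
0.0095 0.058 [(np.float64(587.0), np.float64(481.0)), (np.float64(577.0), np.float64(571.0))]
0.0095 0.09 [(np.float64(593.0), np.float64(444.0)), (np.float64(583.0), np.float64(536.0))]
0.0095 0.128 [(np.float64(601.0), np.float64(398.0)), (np.float64(590.0), np.float64(491.0))]
0.0375 0.058 [(np.float64(642.0), np.float64(488.0)), (np.float64(633.0), np.float64(579.0))]
0.0375 0.09 [(np.float64(649.0), np.float64(452.0)), (np.float64(641.0), np.float64(544.0))]
0.0375 0.128 [(np.float64(659.0), np.float64(405.0)), (np.float64(651.0), np.float64(499.0))]
```

The block is the gripper's body at z≈0.13, above the flask top at 0.084, so it's clear. Approaching slowly and starting the push.

play_rows --targets '[{"claw":0.4,"linear":[-0.05,-0.2,-0.03],"rotation":[0,0,0]},{"claw":0.4,"linear":[-0.05,-0.2,-0.03],"rotation":[0,0,0]},{"claw":0.4,"linear":[-0.05,-0.2,-0.03],"rotation":[0,0,0]},{"claw":0.4,"linear":[0,-0.15,-0.03],"rotation":[0,0,0]},{"claw":0.4,"linear":[0,-0.15,0],"rotation":[0,0,0]},{"claw":0.4,"linear":[0,-0.15,0],"rotation":[0,0,0]},{"claw":0.4,"linear":[0,-0.15,0],"rotation":[0,0,0]},{"claw":0.4,"linear":[0,-0.12,0],"rotation":[0,0,0]},{"claw":0.4,"linear":[0,-0.1,0],"rotation":[0,0,0]},{"claw":0.4,"linear":[0,0,0],"rotation":[0,0,0]}]'

```text
time: 5.45
position: [0.5013, 0.1562, 0.0648]
tool_rot: [-0.026, 1.564, 0.036]
ft_force: [-0.8, -0.1, 0.2]
grip_width: 0.598
```

```bash
cat > w.py <<'E'
from h import *
from scipy.optimize import brentq
import st,sys
st.go()
g=get_image("scene"); h=cv2.cvtColor(g,cv2.COLOR_BGR2HSV)
# dark hole in the near face of the flask: small dark blob on the board, z=.052
m=(h[...,2]<40).astype(np.uint8); m[:165]=0; m[215:]=0; m[:,190:][:,90:]=0; m[:,:190]=0
n,l,s,c=cv2.connectedComponentsWithStats(m)
for i in range(1,n):
    if s[i,4]>8: print("blob",s[i],c[i].round(1),"face centre",onz("scene",*c[i],.052).round(4))
if len(sys.argv)>1: cv2.imwrite(sys.argv[1],cv2.resize(g[80:240,150:350],None,fx=4,fy=4,interpolation=cv2.INTER_CUBIC))
E
python3 w.py pics/a.png
```

```text
t 5.45 pos [0.5013 0.1562 0.0648] F [-0.8 -0.1  0.2] zaz deg 2.25 x [ 0.006  0.006 -1.   ]
blob [199 165  17  46 359] [207.3 187.9] face centre [0.5363 0.0139 0.052 ]
blob [267 165   4   4  14] [268.5 166.3] face centre [0.4565 0.1341 0.052 ]
blob [251 180  29  17 289] [265.2 187.7] face centre [0.516 0.135 0.052]
```

View pics/a.png

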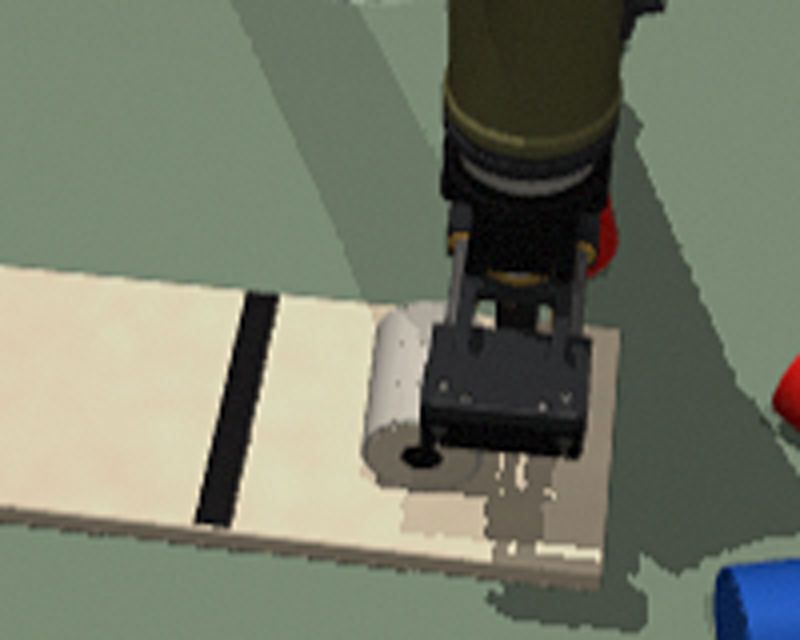

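The flask has started rolling and is touching the fingers, with its hole now at crop (422,456), about 15 mm on. Next I'll track its leading edge in the top view by comparing with the starting picture.

play_rows --targets '[{"claw":0.4,"linear":[0.04,-0.15,0],"rotation":[0,0,0]},{"claw":0.4,"linear":[0.04,-0.15,0],"rotation":[0,0,0]},{"claw":0.4,"linear":[0,-0.15,0],"rotation":[0,0,0]},{"claw":0.4,"linear":[0,-0.15,0],"rotation":[0,0,0]},{"claw":0.4,"linear":[0,-0.15,0],"rotation":[0,0,0]},{"claw":0.4,"linear":[0,-0.15,0],"rotation":[0,0,0]},{"claw":0.4,"linear":[0,-0.15,0],"rotation":[0,0,0]},{"claw":0.4,"linear":[0,-0.15,0],"rotation":[0,0,0]},{"claw":0.4,"linear":[0,-0.1,0],"rotation":[0,0,0]},{"claw":0.4,"linear":[0,0,0],"rotation":[0,0,0]}]'

```text
time: 6.33
position: [0.5036, 0.1218, 0.0628]
tool_rot: [-0.026, 1.562, 0.038]
ft_force: [0.1, -1.3, -0.5]
grip_width: 0.602
```

```bash
cat > e.py <<'E'
from h import *
import st,sys
def lead(g):
    # top view: right (-y) silhouette of grey flask per row, rows 206..226; scan from board leftwards past line
    h=cv2.cvtColor(g,cv2.COLOR_BGR2HSV); out=[]
    for v in range(203,230):
        s=h[v,:,1].astype(int); V=h[v,:,2]
        us=[u for u in range(210,330) if s[u]<28 and V[u]>75]
        if us: out.append((*onz("top",max(us)+.5,v,.055)[:2],max(us)))
    return np.array(out)
if __name__=="__main__":
    st.go()
    for i in range(2):
        g=cv2.imread(sys.argv[1]) if len(sys.argv)>1 else get_image("top")
        o=lead(g); m=abs(o[:,1]-np.median(o[:,1]))<.012; o=o[m]
        p=np.polyfit(o[:,0]-.497,o[:,1],1); print("n",len(o),"lead y",p[1].round(4),"axis y",(p[1]+.0298).round(4),"slope",p[0].round(3))
    cv2.imwrite("pics/t_last.png",cv2.resize(g[170:270,190:390],None,fx=4,fy=4,interpolation=cv2.INTER_CUBIC))
E
python3 e.py pics/top0.png; python3 e.py
```

```text
t 6.33 pos [0.5036 0.1218 0.0628] F [ 0.1 -1.3 -0.5] zaz deg 2.33 x [ 0.008  0.008 -1.   ]
n 26 lead y 0.096 axis y 0.1258 slope 0.064
n 26 lead y 0.096 axis y 0.1258 slope 0.064
t 6.33 pos [0.5036 0.1218 0.0628] F [ 0.1 -1.3 -0.5] zaz deg 2.33 x [ 0.008  0.008 -1.   ]Traceback (most recent call last):
  File "e.py", line 15, in <module>
    o=lead(g); m=abs(o[:,1]-np.median(o[:,1]))<.012; o=o[m]
                     ~^^^^^
IndexError: too many indices for array: array is 1-dimensional, but 2 were indexed
```

View pics/t_last.png

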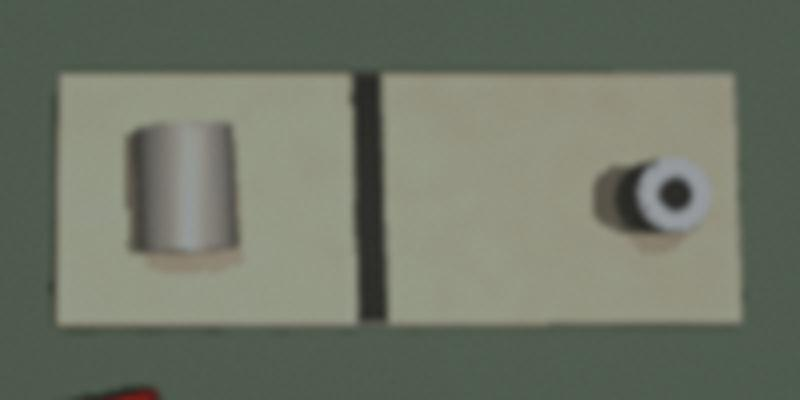

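That was the starting picture again. The arm hides the flask from the top camera, so I'll track its leading edge in the scene view.

```bash
cat > e.py <<'E'
from h import *
import st,sys
def lead(g,c0=150):
    # scene view: the flask's left silhouette, first grey (low-sat, not dark) run of 5 px right of the board's pale area
    h=cv2.cvtColor(g,cv2.COLOR_BGR2HSV); out=[]
    for v in range(168,190):
        ok=(h[v,:,1]<26)&(h[v,:,2]>60)
        for u in range(c0,300):
            if ok[u:u+5].all(): out.append((v,u)); break
    return np.array(out)
def edge_y(o):
    # silhouette point lies ~ 30 mm ahead of the axis at z~.062
    return np.array([onz("scene",u,v,.064)[:2] for v,u in o])
if __name__=="__main__":
    a=lead(cv2.imread("pics/scene0.png")); A=edge_y(a); pa=np.polyfit(A[:,0]-.497,A[:,1],1)
    print("ref",pa.round(4),len(a)); st.go()
    g=get_image("scene"); o=lead(g); print("edge px",o[::3].tolist())
    if len(o)>3:
        E=edge_y(o); m=abs(E[:,1]-np.median(E[:,1]))<.006; p=np.polyfit(E[m,0]-.497,E[m,1],1)
        print("now",p.round(4),m.sum(),"axis y est",(.1258+p[1]-pa[1]).round(4),"slope",(.064+p[0]-pa[0]).round(3))
    cv2.imwrite("pics/t_last.png",cv2.resize(g[80:240,150:350],None,fx=4,fy=4,interpolation=cv2.INTER_CUBIC))
E
python3 e.py
```

```text
Traceback (most recent call last):
  File "e.py", line 15, in <module>
    a=lead(cv2.imread("pics/scene0.png")); A=edge_y(a); pa=np.polyfit(A[:,0]-.497,A[:,1],1)
                                                                      ~^^^^^
IndexError: too many indices for array: array is 1-dimensional, but 2 were indexed
```

```bash
python3 - <<'E'
from h import *
g=cv2.imread("pics/scene0.png");h=cv2.cvtColor(g,cv2.COLOR_BGR2HSV)
for v in(172,182): print([(u,int(h[v,u,1]),int(h[v,u,2])) for u in range(196,284,3)])
E
```

```text
[(196, 45, 202), (199, 45, 202), (202, 48, 204), (205, 47, 207), (208, 43, 18), (211, 12, 22), (214, 34, 15), (217, 43, 209), (220, 45, 203), (223, 46, 204), (226, 45, 203), (229, 45, 203), (232, 44, 203), (235, 43, 203), (238, 43, 203), (241, 40, 202), (244, 39, 205), (247, 40, 206), (250, 21, 111), (253, 27, 159), (256, 28, 176), (259, 25, 184), (262, 26, 187), (265, 27, 180), (268, 27, 171), (271, 28, 157), (274, 28, 135), (277, 27, 94), (280, 45, 208), (283, 44, 203)]
[(196, 46, 203), (199, 48, 202), (202, 50, 206), (205, 77, 10), (208, 11, 23), (211, 38, 20), (214, 43, 217), (217, 41, 205), (220, 41, 203), (223, 43, 203), (226, 44, 204), (229, 44, 203), (232, 44, 205), (235, 43, 203), (238, 43, 203), (241, 44, 205), (244, 45, 204), (247, 41, 203), (250, 25, 135), (253, 26, 164), (256, 30, 179), (259, 28, 185), (262, 28, 183), (265, 26, 178), (268, 27, 168), (271, 27, 149), (274, 28, 126), (277, 29, 79), (280, 53, 125), (283, 43, 207)]
```

```bash
sed -i 's/<26)&(h\[v,:,2\]>60)/<34)\&(h[v,:,2]>60)/' e.py; python3 e.py
```

```text
ref [0.2608 0.0995] 21
t 6.38 pos [0.5035 0.122  0.0627] F [ 0.   0.4 -0.8] zaz deg 2.33 x [ 0.008  0.008 -1.   ]
edge px [[168, 228], [171, 227], [174, 227], [177, 226], [180, 226], [183, 225]]
now [0.0782 0.0492] 18 axis y est 0.0755 slope -0.119
```

View pics/t_last.png

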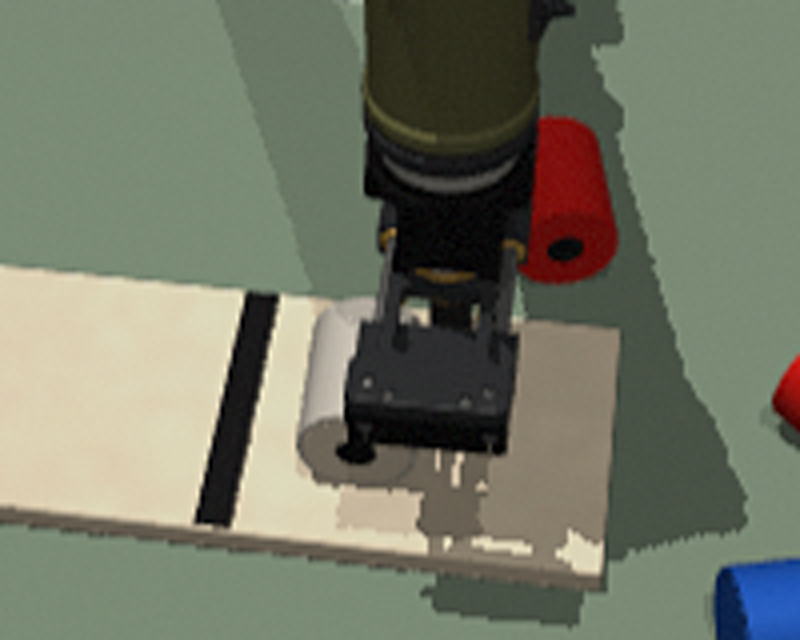

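The flask is rolling along with the fingers, its hole at crop (357,453) and its leading edge near pixel column 226. About 0.075 m is left. I'll carry on, slowing towards the end.

play_rows --targets '[{"claw":0.4,"linear":[0,-0.15,-0.02],"rotation":[0,0,0]},{"claw":0.4,"linear":[0,-0.15,-0.02],"rotation":[0,0,0]},{"claw":0.4,"linear":[0,-0.15,-0.02],"rotation":[0,0,0]},{"claw":0.4,"linear":[0,-0.15,-0.02],"rotation":[0,0,0]},{"claw":0.4,"linear":[0,-0.15,-0.02],"rotation":[0,0,0]},{"claw":0.4,"linear":[0,-0.15,0],"rotation":[0,0,0]},{"claw":0.4,"linear":[0,-0.15,0],"rotation":[0,0,0]},{"claw":0.4,"linear":[0,-0.12,0],"rotation":[0,0,0]},{"claw":0.4,"linear":[0,-0.08,0],"rotation":[0,0,0]},{"claw":0.4,"linear":[0,0,0],"rotation":[0,0,0]}]'

```text
time: 7.27
position: [0.5012, 0.0875, 0.0619]
tool_rot: [-0.026, 1.564, 0.039]
ft_force: [-0.3, -0.3, -0.1]
grip_width: 0.594
```

```bash
cat > e.py <<'E'
from h import *
import st,sys
def face(g):
    # lower-left arc of the near face below the gripper is visible: lit-grey pixels, leftmost column per row
    h=cv2.cvtColor(g,cv2.COLOR_BGR2HSV); out=[]
    for v in range(168,196):
        ok=(h[v,:,1]<34)&(h[v,:,2]>60)
        for u in range(150,300):
            if ok[u:u+4].all(): out.append((v,u)); break
    return out
a=dict(face(cv2.imread("pics/scene0.png"))); st.go()
g=get_image("scene"); b=dict(face(g))
d=[(v,round(float(onz("scene",b[v],v,.055)[1]-onz("scene",a[v],v,.055)[1]),4)) for v in a if v in b]
print("shifts",d[::3]); print("axis y est",round(.1258+np.median([x for _,x in d]),4))
E
python3 e.py
```

```text
t 7.27 pos [0.5012 0.0875 0.0619] F [-0.3 -0.3 -0.1] zaz deg 2.38 x [ 0.006  0.008 -1.   ]
shifts [(168, -0.0843), (171, -0.086), (174, -0.0855), (177, -0.0872), (180, -0.0846), (183, -0.0862)]
axis y est 0.0403
```

play_rows --targets '[{"claw":0.4,"linear":[0,-0.15,0],"rotation":[0,0,0]},{"claw":0.4,"linear":[0,-0.15,0],"rotation":[0,0,0]},{"claw":0.4,"linear":[0,-0.15,0],"rotation":[0,0,0]},{"claw":0.4,"linear":[0,-0.12,0],"rotation":[0,0,0]},{"claw":0.4,"linear":[0,-0.1,0],"rotation":[0,0,0]},{"claw":0.4,"linear":[0,-0.1,0],"rotation":[0,0,0]},{"claw":0.4,"linear":[0,-0.1,0],"rotation":[0,0,0]},{"claw":0.4,"linear":[0,-0.1,0],"rotation":[0,0,0]},{"claw":0.4,"linear":[0,0,0],"rotation":[0,0,0]},{"claw":0.4,"linear":[0,0,0],"rotation":[0,0,0]}]'

```text
time: 8.15
position: [0.5024, 0.0613, 0.0617]
tool_rot: [-0.026, 1.564, 0.04]
ft_force: [0.0, -0.6, 0.3]
grip_width: 0.598
```

```bash
sed -i 's/^print\|; print("axis/&/' e.py; python3 e.py
```

```text
t 8.15 pos [0.5024 0.0613 0.0617] F [ 0.  -0.6  0.3] zaz deg 2.42 x [ 0.006  0.009 -1.   ]
shifts [(168, -0.1081), (171, -0.1096), (174, -0.109), (177, -0.1106), (180, -0.11), (183, -0.1094)]
axis y est 0.0165
```

play_rows --targets '[{"claw":0.4,"linear":[0,-0.1,0],"rotation":[0,0,0]},{"claw":0.4,"linear":[0,-0.1,0],"rotation":[0,0,0]},{"claw":0.4,"linear":[0,-0.1,0],"rotation":[0,0,0]},{"claw":0.4,"linear":[0,-0.1,0],"rotation":[0,0,0]},{"claw":0.4,"linear":[0,-0.08,0],"rotation":[0,0,0]},{"claw":0.4,"linear":[0,0,0],"rotation":[0,0,0]},{"claw":0.4,"linear":[0,0,0],"rotation":[0,0,0]},{"claw":0.4,"linear":[0,0,0],"rotation":[0,0,0]}]'

```text
time: 8.87
position: [0.5029, 0.0484, 0.0616]
tool_rot: [-0.027, 1.564, 0.04]
ft_force: [0.3, -0.9, -0.1]
grip_width: 0.603
```

```bash
python3 e.py
```

```text
t 8.87 pos [0.5029 0.0484 0.0616] F [ 0.3 -0.9 -0.1] zaz deg 2.46 x [ 0.006  0.009 -1.   ]
shifts [(168, -0.1232), (171, -0.1247), (174, -0.1261), (177, -0.1254), (180, -0.1248)]
axis y est 0.0011
```

Estimated within about 3 mm of the line. I'll back off in +y, lift, and measure without the arm in the way.

play_rows --targets '[{"claw":0.4,"linear":[0,0.2,0],"rotation":[0,0,0]},{"claw":0.4,"linear":[0,0.5,0],"rotation":[0,0,0]},{"claw":0.4,"linear":[0,0.8,0],"rotation":[0,0,0]},{"claw":0.4,"linear":[-0.5,0.8,0],"rotation":[0,0,0]},{"claw":0.4,"linear":[-0.5,1,0],"rotation":[0,0,0]},{"claw":0.4,"linear":[-0.5,1,0],"rotation":[0,0,0]},{"claw":0.4,"linear":[-0.5,1,0],"rotation":[0,0,0]},{"claw":0.4,"linear":[-0.5,1,0],"rotation":[0,0,0]},{"claw":0.4,"linear":[0,0.5,0],"rotation":[0,0,0]},{"claw":0.4,"linear":[0,0,0],"rotation":[0,0,0]}]'

```text
time: 9.75
position: [0.4931, 0.228, 0.1278]
tool_rot: [-0.023, 1.566, 0.04]
ft_force: [-0.3, -0.4, 0.1]
grip_width: 0.598
```

```bash
cat > fin.py <<'E'
from h import *
import st
from f import flask
st.go(); g=get_image("top"); s=get_image("scene")
M,b,c=flask("top",g,(262,190,330,250)); print(b,c)
L=[];Rr=[]
for v in range(b[1]+4,b[1]+b[3]-4):
    u=np.where(M[v])[0]; L.append(onz("top",u.min()-.5,v,.055)[:2]);Rr.append(onz("top",u.max()+.5,v,.055)[:2])
a=(np.array(L)+np.array(Rr))/2; p=np.polyfit(a[:,0],a[:,1],1); print("mid",a.mean(0).round(4),"slope",p[0].round(3),"width",(np.array(L)-np.array(Rr))[:,1].mean().round(4))
t=cv2.resize(g[170:270,190:390],None,fx=4,fy=4,interpolation=cv2.INTER_CUBIC)
r=cv2.resize(s[140:220,90:320],(800,278),interpolation=cv2.INTER_CUBIC)[:200]
cv2.imwrite("pics/fin%d.png"%int(get_state()["time"]*10),np.vstack([t,r]))
E
python3 fin.py; ls pics
```

```text
t 9.75 pos [0.4931 0.228  0.1278] F [-0.3 -0.4  0.1] zaz deg 2.29 x [ 0.004  0.011 -1.   ]
[273 190  25  60 899] [284.42269188 215.94994438]
mid [0.4907 0.0019] slope -0.015 width 0.0429
a.png
crop.png
fin98.png
pre.png
s.png
scene0.png
t_last.png
top0.png
```

```bash
sed -i 's/range(b\[1\]+4,b\[1\]+b\[3\]-4)/range(204,229)/' fin.py; sed -i 's/(h\[...,1\]<28)/((h[...,1]<28)\&(h[...,2]>72))/' f.py; python3 fin.py; ls pics
```

```text
t 9.85 pos [0.4935 0.2248 0.1272] F [ 0.1  0.1 -0.2] zaz deg 2.14 x [ 0.004  0.009 -1.   ]
[274 197  24  34 737] [285.14789688 213.53188602]
mid [ 0.4998 -0.0014] slope 0.055 width 0.0597
a.png
crop.png
fin98.png
fin99.png
pre.png
s.png
scene0.png
t_last.png
top0.png
```

View pics/fin98.png

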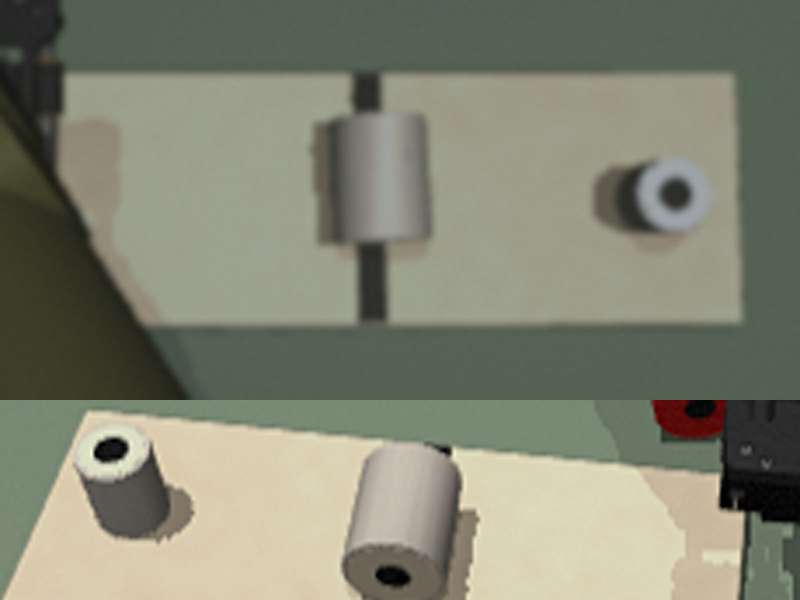

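The flask lies along the line, on the board, and released. The top crop has its middle at about (381,177) and the line at column 369. Allowing for parallax it is 5–6 mm past the line's middle, towards -y. The small flask at crop (675,193) hasn't moved. There is plenty of time, so I'll nudge it back very slowly from the other side, first passing well above it.

play_rows --targets '[{"claw":0.4,"linear":[-0.8,-0.3,0],"rotation":[0,0,0]},{"claw":0.4,"linear":[-0.8,-0.9,0],"rotation":[0,0,0]},{"claw":0.4,"linear":[0,-0.9,0],"rotation":[0,0,0]},{"claw":0.4,"linear":[0,-0.9,0],"rotation":[0,0,0]},{"claw":0.4,"linear":[0,-0.9,0],"rotation":[0,0,0]},{"claw":0.4,"linear":[0,-0.9,0],"rotation":[0,0,0]},{"claw":0.4,"linear":[0,-0.9,0],"rotation":[0,0,0]},{"claw":0.4,"linear":[0,-0.9,0],"rotation":[0,0,0]},{"claw":0.4,"linear":[0,-0.9,0],"rotation":[0,0,0]},{"claw":0.4,"linear":[0,-0.9,0],"rotation":[0,0,0]}]'

```text
time: 10.78
position: [0.4949, -0.0103, 0.1615]
tool_rot: [-0.012, 1.578, 0.015]
ft_force: [0.2, 0.7, 0.7]
grip_width: 0.596
```

play_rows --targets '[{"claw":0.4,"linear":[0,-0.9,0],"rotation":[0,0,0]},{"claw":0.4,"linear":[0,-0.7,0],"rotation":[0,0,0]},{"claw":0.4,"linear":[0,-0.4,0],"rotation":[0,0,0]},{"claw":0.4,"linear":[0,0,0],"rotation":[0,0,0]},{"claw":0.4,"linear":[0,0,0],"rotation":[0,0,0]}]'

```text
time: 11.2
position: [0.4906, -0.0771, 0.1587]
tool_rot: [0.004, 1.584, -0.006]
ft_force: [0.2, 0.2, 0.3]
grip_width: 0.599
```

```bash
python3 st.py 0.497 -0.07 0.062
```

```text
t 11.2 pos [ 0.4906 -0.0771  0.1587] F [0.2 0.2 0.3] zaz deg -0.37 x [-0.013 -0.001 -1.   ]
units lin [3.86 0.29 0.31] rot [-0.031 -0.009  0.   ]
```

play_rows --targets '[{"claw":0.4,"linear":[0.6,0,0.05],"rotation":[-0.006,-0.002,0]},{"claw":0.4,"linear":[0.6,0,0.05],"rotation":[-0.006,-0.002,0]},{"claw":0.4,"linear":[0.6,0,0.05],"rotation":[-0.006,-0.002,0]},{"claw":0.4,"linear":[0.6,0,0.05],"rotation":[-0.006,-0.002,0]},{"claw":0.4,"linear":[0.6,0,0.05],"rotation":[-0.006,-0.002,0]},{"claw":0.4,"linear":[0.4,0,0.05],"rotation":[0,0,0]},{"claw":0.4,"linear":[0.2,0,0],"rotation":[0,0,0]},{"claw":0.4,"linear":[0,0,0],"rotation":[0,0,0]}]'

```text
time: 11.87
position: [0.4986, -0.0683, 0.0657]
tool_rot: [-0.038, 1.566, 0.042]
ft_force: [-0.3, -0.4, 0.1]
grip_width: 0.6
```

```bash
python3 st.py 0.497 -0.042 0.062; python3 - <<'E'
from h import *
g=get_image("scene"); cv2.imwrite("pics/b.png",cv2.resize(g[80:240,120:320],None,fx=4,fy=4,interpolation=cv2.INTER_CUBIC))
E
```

```text
t 11.87 pos [ 0.4986 -0.0683  0.0657] F [-0.3 -0.4  0.1] zaz deg 2.92 x [ 0.005  0.002 -1.   ]
units lin [ 0.15  1.05 -0.01] rot [ 0.005  0.003 -0.001]
```

View pics/b.png

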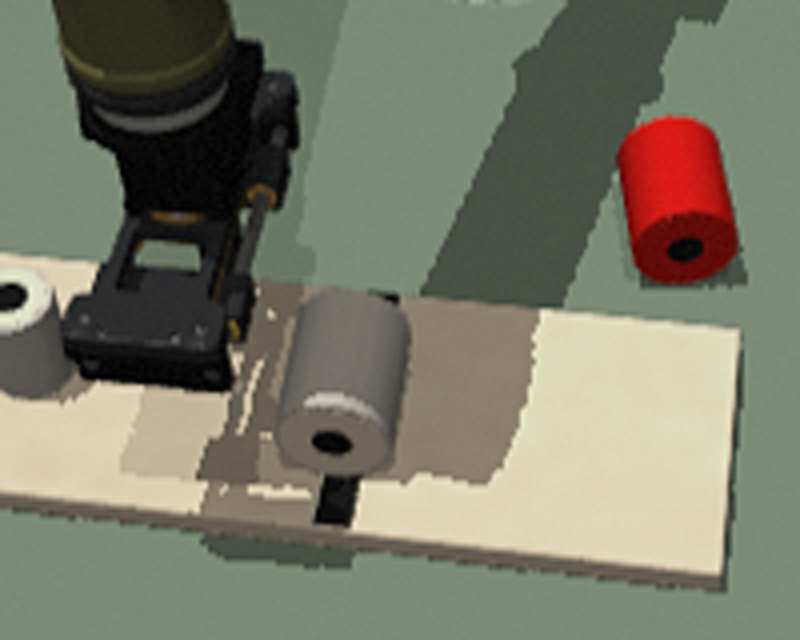

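Fingers are down on the -y side with clear gaps. The flask's hole is at crop (332,442), and the line shows beneath it at (337,500). Closing the gap, then creeping.

play_rows --targets '[{"claw":0.4,"linear":[0.04,0.2,0],"rotation":[0,0,0]},{"claw":0.4,"linear":[0.04,0.2,0],"rotation":[0,0,0]},{"claw":0.4,"linear":[0.04,0.15,0],"rotation":[0,0,0]},{"claw":0.4,"linear":[0,0.08,0],"rotation":[0,0,0]},{"claw":0.4,"linear":[0,0.04,0],"rotation":[0,0,0]},{"claw":0.4,"linear":[0,0.04,0],"rotation":[0,0,0]}]'

```text
time: 12.42
position: [0.5006, -0.048, 0.0664]
tool_rot: [-0.04, 1.559, 0.041]
ft_force: [0.1, -0.7, 0.2]
grip_width: 0.605
```

```bash
cat > k.py <<'E'
from h import *
import st
st.go(); g=get_image("scene"); h=cv2.cvtColor(g,cv2.COLOR_BGR2HSV)
m=np.zeros(h.shape[:2],np.uint8); m[184:197,194:222]=h[184:197,194:222,2]<45
n,l,s,c=cv2.connectedComponentsWithStats(m)
for i in range(1,n):
    if s[i,4]>10: print(s[i].tolist(),c[i].round(2),onz("scene",*c[i],.052).round(4))
E
python3 k.py; python3 - <<'E'
from h import *
print("ref hole start",onz("scene",262.5,194.6,.052).round(4))
b=cv2.imread("pics/b.png",0)[430:456,300:365]; ys,xs=np.where(b<45); print("b hole",xs.mean()/4+75+120,ys.mean()/4+107.5+80,onz("scene",xs.mean()/4+195,ys.mean()/4+187.5,.052).round(4))
E
```

```text
t 12.42 pos [ 0.5006 -0.048   0.0664] F [ 0.1 -0.7  0.2] zaz deg 2.95 x [ 0.011  0.001 -1.   ]
[198, 188, 10, 6, 41] [202.29 190.22] [0.5439 0.0048 0.052 ]
ref hole start [0.5348 0.1319 0.052 ]
b hole 202.83170914542728 190.64580209895053 [0.5448 0.0061 0.052 ]
```

```bash
python3 - <<'E'
from h import *
g=cv2.imread("pics/scene0.png"); h=cv2.cvtColor(g,cv2.COLOR_BGR2HSV)
m=np.zeros(h.shape[:2],np.uint8); m[150:215,195:225]=h[150:215,195:225,2]<70
p=np.array([onz("scene",u,v,.02)[:2] for v,u in np.argwhere(m)]); mu=p.mean(0); vt=np.linalg.svd(p-mu)[2]; print("scene line",mu.round(4),(vt[0,1]/vt[0,0]).round(4),np.ptp((p-mu)@vt.T,axis=0).round(3))
E
```

```text
scene line [0.4962 0.0057] 0.0446 [0.165 0.019]
```

Both cameras agree on direction: the flask is past the line by 2.6 mm (scene) or 5.6 mm (top). I'll nudge it about 4 mm.

play_rows --targets '[{"claw":0.4,"linear":[0.05,0.05,0],"rotation":[0,0,0]},{"claw":0.4,"linear":[0.05,0.05,0],"rotation":[0,0,0]},{"claw":0.4,"linear":[0.05,0.05,0],"rotation":[0,0,0]},{"claw":0.4,"linear":[0,0.05,0],"rotation":[0,0,0]},{"claw":0.4,"linear":[0,0.05,0],"rotation":[0,0,0]},{"claw":0.4,"linear":[0,0.04,0],"rotation":[0,0,0]},{"claw":0.4,"linear":[0,0,0],"rotation":[0,0,0]},{"claw":0.4,"linear":[0,0,0],"rotation":[0,0,0]}]'

```text
time: 13.13
position: [0.5002, -0.0405, 0.0624]
tool_rot: [-0.039, 1.559, 0.04]
ft_force: [0.4, -0.4, -0.8]
grip_width: 0.602
```

```bash
python3 k.py
```

```text
t 13.13 pos [ 0.5002 -0.0405  0.0624] F [ 0.4 -0.4 -0.8] zaz deg 2.9 x [ 0.011  0.001 -1.   ]
[198, 188, 10, 6, 41] [202.78 190.24] [0.5437 0.0058 0.052 ]
```

Only about 1 mm of motion, so contact has just been made. Another small push of about 3 mm.

play_rows --targets '[{"claw":0.4,"linear":[0,0.05,0],"rotation":[0,0,0]},{"claw":0.4,"linear":[0,0.05,0],"rotation":[0,0,0]},{"claw":0.4,"linear":[0,0.04,0],"rotation":[0,0,0]},{"claw":0.4,"linear":[0,0,0],"rotation":[0,0,0]},{"claw":0.4,"linear":[0,0,0],"rotation":[0,0,0]},{"claw":0.4,"linear":[0,0,0],"rotation":[0,0,0]}]'

```text
time: 13.68
position: [0.5001, -0.0368, 0.0625]
tool_rot: [-0.039, 1.559, 0.04]
ft_force: [0.2, 0.3, -0.2]
grip_width: 0.603
```

```bash
python3 k.py
```

```text
t 13.68 pos [ 0.5001 -0.0368  0.0625] F [ 0.2  0.3 -0.2] zaz deg 2.88 x [ 0.011  0.001 -1.   ]
[200, 188, 10, 6, 41] [204.49 190.37] [0.5435 0.0094 0.052 ]
```

The two cameras now bracket the line (about +1.3 and -1 mm). Backing off, lifting, and checking clear of the view.

play_rows --targets '[{"claw":0.4,"linear":[0,-0.2,0],"rotation":[0,0,0]},{"claw":0.4,"linear":[0,-0.4,0],"rotation":[0,0,0]},{"claw":0.4,"linear":[0,-0.4,0],"rotation":[0,0,0]},{"claw":0.4,"linear":[-0.5,0,0],"rotation":[0,0,0]},{"claw":0.4,"linear":[-0.9,0,0],"rotation":[0,0,0]},{"claw":0.4,"linear":[-0.9,0,0],"rotation":[0,0,0]},{"claw":0.4,"linear":[-0.9,0,0],"rotation":[0,0,0]},{"claw":0.4,"linear":[-0.9,0,0],"rotation":[0,0,0]},{"claw":0.4,"linear":[-0.5,-0.5,0],"rotation":[0,0,0]},{"claw":0.4,"linear":[0,-0.8,0],"rotation":[0,0,0]}]'

```text
time: 14.57
position: [0.5009, -0.0968, 0.187]
tool_rot: [-0.039, 1.56, 0.043]
ft_force: [1.1, -0.3, -0.3]
grip_width: 0.599
```

play_rows --targets '[{"claw":0.4,"linear":[0,-0.9,0],"rotation":[0.02,0,0]},{"claw":0.4,"linear":[0,-0.9,0],"rotation":[0.02,0,0]},{"claw":0.4,"linear":[0,-0.9,0],"rotation":[0.02,0,0]},{"claw":0.4,"linear":[0,-0.9,0],"rotation":[0.02,0,0]},{"claw":0.4,"linear":[0,-0.9,0],"rotation":[0.02,0,0]},{"claw":0.4,"linear":[0,-0.9,0],"rotation":[0.02,0,0]},{"claw":0.4,"linear":[0,-0.7,0],"rotation":[0.02,0,0]},{"claw":0.4,"linear":[0,-0.3,0],"rotation":[0,0,0]},{"claw":0.4,"linear":[0,0,0],"rotation":[0,0,0]},{"claw":0.4,"linear":[0,0,0],"rotation":[0,0,0]}]'

```text
time: 15.4
position: [0.4872, -0.2804, 0.1866]
tool_rot: [0.164, 1.556, -0.158]
ft_force: [-0.1, 0.0, 0.5]
grip_width: 0.599
```

```bash
python3 fin.py; python3 k.py; python3 fin.py; ls -t pics|head -2
```

```text
t 15.4 pos [ 0.4872 -0.2804  0.1866] F [-0.1  0.   0.5] zaz deg -11.77 x [ 0.009  0.003 -1.   ]
[273 197  23  34 717] [283.60251046 213.84100418]
mid [0.4997 0.0025] slope 0.047 width 0.0584
t 15.5 pos [ 0.4876 -0.2793  0.1867] F [ 0.6  1.4 -0.4] zaz deg -11.66 x [ 0.009  0.003 -1.   ]
[200, 188, 10, 6, 43] [204.7 190.4] [0.5435 0.0099 0.052 ]
t 15.55 pos [ 0.488  -0.2788  0.1869] F [-0.1 -0.3  0.3] zaz deg -11.6 x [ 0.01   0.003 -1.   ]
[272 197  24  34 721] [283.53675451 213.7517337 ]
mid [0.4997 0.0028] slope 0.061 width 0.0586
fin156.png
fin155.png
```

View pics/fin156.png

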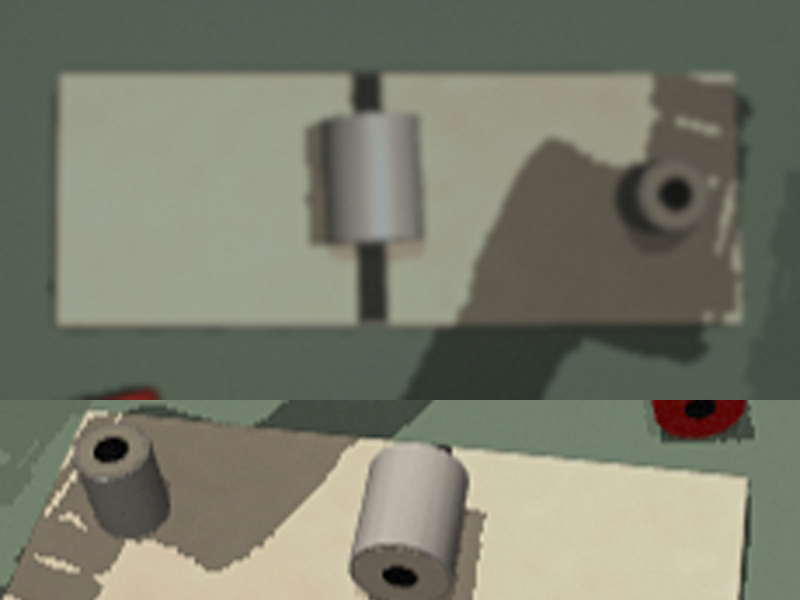

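The flask is centred on the line, at crop (373,177) with the line at column 369. The small flask at (675,193) is upright where it started. Nothing is being touched, so I'm handing in.

```bash
python3 -c "
from bench import *
print(close_job())"
```

```text
the job is handed in; nothing more can be done
None
```

I rolled the big flask about 0.12 m onto the line with slow fingertip pushes 38–46 mm above the board. It ended a few millimetres past the line, so I nudged it back about 4–5 mm from the other side. I then withdrew the arm and handed in at about 15.6 s.

- **Position:** the two cameras disagree slightly. The top view puts the flask's middle about 1.5 mm to one side of the line's middle, and the scene view about 2 mm to the other. Both are well inside the 20 mm line.
- **Alignment:** the flask is within about 1° of the line and fully on the board.
- **Stillness:** the last position readings, 0.15 s apart, agreed to 0.3 mm. The two alignment readings differed by about 0.8°, which I put down to pixel noise.
- **Other things:** the small flask is upright where it started. I did not look at the crucible or sprue base again at the end, but the arm never went near them.
- **Forces:** wrist forces at the end of each move were about 1.5 N or less.

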